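# Draw the long clamping board from the leaning stack into the vice

## Task

Three plywood clamping boards lean face to face against the low back wall of a wooden rack. Draw out the long one and stand it upright in the open jaws of the red bench vice, its lower end down on the floor between the jaws, broad faces to the jaws and about centred along them, and let go without dropping it. Leave the two short boards leaning in the rack where they are.

Things in the scene. Friction and masses are not known exactly. Their poses are not given: they have to be found in the camera images.
- long_center (a point): Centre of the long plywood board, 180 long x 90 x 12 mm, 0.13 kg. z along its length to the upper end, y along its width, x through its thickness, away from the rack's wall. Leans 15 degrees, behind the front short board: mid-stack or next to the wall. Its top 65 mm stand clear of short boards and wall: pinch the faces there and draw it out along z. Foot behind a toe strip, top 28 mm above bench.
- short_front_center (a point): Centre of the short board at the front of the stack: same plywood, 115 long x 90 x 12 mm, axes as the long board's. A short board that rested on the long one settles back by one thickness once that is gone, which is fine.
- short_rear_center (a point): The other short board, same sizes (115 x 90 x 12 mm) and axes, next to the wall or in the middle of the stack, whichever the long board is not. The point is its centre.
- vice_gap (a point): Fixed red bench vice, jaws open: centre of the floor between the jaws, 20 mm above the bench. x across the gap from jaw to jaw, y along the jaws, z up. Gap 32 mm wide; jaws 110 mm long (y), 30 mm thick, tops 65 mm above this point. A screw with a cross handle sticks out 95 mm on the +x side, lower than the jaws.
Not all that is in view belongs to the job. What is shaped like the part that bears long_center but orange, pink or yellow is not meant.

How it is judged:
At the end, for the whole second after the job is handed in: Long board released, at rest on the floor between the jaws (within 8 mm), under 22 degrees from upright, its centre within 25 mm of the gap's centre across and along; short boards at rest, centres within 30 mm of their start, under 34 degrees from upright (x of long_center in the frame of vice_gap between -0.025 and 0.025 m and y of long_center in the frame of vice_gap between -0.025 and 0.025 m and z of long_center in the frame of vice_gap between 0.075 and 0.098 m and angle between long_center's own z axis and vertical below 0.38 rad and linear speed of each of long, short_front, short_rear below 0.03 m/s and distance of each of short_front_center, short_rear_center from where it was at the start of the episode below 0.03 m and angle between each of short_front_center, short_rear_center's own z axis and vertical below 0.6 rad); the robot touches nothing.
It fails at once if a short board is toppled or pulled out of place (its centre moved more than 50 mm, or it leans more than 40 degrees) (distance of any of short_front_center, short_rear_center from where it was at the start of the episode above 0.05 m or angle between any of short_front_center, short_rear_center's own z axis and vertical above 0.7 rad).
It fails at once if the long board is dropped (falls free faster than 0.7 m/s, about 25 mm) (linear speed of long above 0.7 m/s and contact force between the fingers and long below 0.2 N).
It also fails if it takes over 51 s, if anything falls off the work surface, if the arm or the gripper's body presses on something with over 40 N, if the wrist force passes 120 N, or if a joint passes its speed limit or range.

## Robot

A 6-joint arm with a two-finger parallel gripper is mounted at the origin on the work surface. World frame = base frame: x ahead of the robot, y to its left, z up, the work surface at z = 0. Lengths are in m, angles in rad, forces in N, time in s.
With the tool pointing down it reaches from about 0.375 to 0.9 m from the base axis. Payload 3.1 kg.
Tool frame: the origin (TCP) lies on the centre line of the jaws, within the pads' length; the fingertips stand 8 mm ahead of it and the grasp point (between the pads) lies 11 mm behind it; z points along the fingers, y is the line along which they close (so a half turn about z gives the same grasp; the last joint's range is limited). The gripper opens to 87 mm and grips with 3 to 60 N. Pads are 19 mm wide; open, the fingers measure 117 mm over their backs; the gripper's body (75 mm by 190 mm) begins 51 mm behind the grasp point.
Start: joints at [1.139, 0.527, 1.433, -0, 1.181, -0.178], TCP at [0.156, 0.605, 0.231] pointing down, gripper open.
Joint ranges: [-3.08, 3.08], [-0.75, 2.2], [0.22, 2.44], [-1.43, 4.57], [0, 2.65], [-2.85, 2.85]. Speed limits (rad/s): [2.79, 2.79, 3.14, 3.14, 3.14, 3.14].

## Interface

Orientations are given as a unit quaternion [w, x, y, z].
In Python, from station import manip, optics, ticket gives the robot as it stands.
- The arm moves only by the tool apply_moves, never from a script. Its arguments are lists of equal length, an entry for each row: "xyz": the shift along the world's x, y, z in units of 50 cm (1.0 is 50 cm), a list of three; "twist": the turn, a rotation vector about the world's x, y, z in units of 120 degrees (1.0 is 120 degrees), a list of three; "jaw": the opening, from -1 (shut) to 1 (fully open), so that 0 is half open. A call has exactly 5 rows; each row shifts and turns the commanded pose from where the row before left it; what a row does not reach is not made up. A row lasts 1/12 s, in which the tool goes at most 41.7 mm and 7.16 degrees, less where a joint would pass 70% of its speed; a pose out of reach is approached as far as the arm can. A call with a number of a shift or a turn outside -1 to 1 is refused whole. A call with a gripper value outside its range is refused whole. The fingers move at their own pace and stop on an object; "force" is the grip in N (left out, the last holds). Time passes only in rows, so rows that do not move let the fingers close, or fill a call up. It gives the time, the measured TCP pose, the force, the opening and the grip force at its end, in the units of the state.
- manip.get_obs(): the state, without advancing time (a new reading comes with each control period).
- optics.grab_frame(name): name is "side" or "top" or "wrist"; returns (picture, depth): 420x560x3 uint8, blue, green, red; 420x560 float32, m along the optical axis (not along the pixel's ray), 0 where there is no reading.
- optics.get_calibration(name): a dict with "fx", "fy", "cx", "cy" (pixels), "eye" and "attitude" of the camera in the world; the wrist camera has in their place "T_tool_cam" (4x4, takes a point from camera to tool coordinates, whose origin is the TCP and whose axes are the flange's). Camera axes: x right, y down, z forward; pixel columns grow to the right and rows downward; lengths in m; the calibration is good to about 2 mm. A picture is of the moment at which its call begins: read the wrist's pose just before it. get_calibration takes no time and is no camera call.
- ticket.hand_in(): hands the job in; it is judged then, once.
The state is a dict: "time": time; "joint_pos": joint angles; "qd": joint speeds; "effort": joint torques, N m; "eef_pos": TCP position; "tool_rot": TCP orientation; "contact_force": force on the tool from outside, world axes, zero at the start; "moment": the same for the moment, N m; "opening": opening from 0.0 (shut) to 1.0 (fully open); "gripper_force": force on a finger pad.
Only numpy, scipy, OpenCV 4.12 (cv2) and the standard library are available. Lean on these libraries where they do the work, as an engineer would, in place of code of your own. Each camera call takes 0.05 s, during which the arm holds its last target. There are 200 camera calls.

## Working session

There is one attempt and no reset: what is moved stays moved. The work goes in short steps, Python scripts to look and compute and a tool call to move; the robot and the scene stay as the last step left them, time stands still between calls to the robot, and variables do not carry over. Pictures are saved under pics/ and viewed, at most 10 in all, crops included, and the job is handed in when it is done.

Besides the shell and the picture viewer there is one more tool, called after "Call:" by a JSON object that holds its "name" and its "arguments". apply_moves: Moves the arm, as the interface text tells. Shifts and turns lie within -1 to 1; 1 stands for 50 cm of shift or 120 degrees of turn. Its arguments: {"type":"object","properties":{"xyz":{"type":"array"},"twist":{"type":"array"},"jaw":{"type":"array"},"force":{"type":"number"}},"required":["xyz","twist","jaw"]}

```bash
mkdir -p pics; cat > h.py <<'E'
import numpy as np, cv2
from scipy.spatial.transform import Rotation as R
from station import manip, optics, ticket
def quat(q): return R.from_quat([q[1],q[2],q[3],q[0]])
def pose(name):
    c=optics.get_calibration(name)
    if name=="wrist":
        o=manip.get_obs(); T=np.eye(4); T[:3,:3]=quat(o["tool_rot"]).as_matrix(); T[:3,3]=o["eef_pos"]
        T=T@np.array(c["T_tool_cam"]); return c,T
    T=np.eye(4); a=np.array(c["attitude"],float)
    T[:3,:3]=quat(a).as_matrix() if a.size==4 else a.reshape(3,3); T[:3,3]=c["eye"]; return c,T
def cloud(name):
    c,T=pose(name); im,d=optics.grab_frame(name)
    v,u=np.mgrid[:d.shape[0],:d.shape[1]]
    P=np.stack([(u-c["cx"])/c["fx"]*d,(v-c["cy"])/c["fy"]*d,d],-1)@T[:3,:3].T+T[:3,3]
    P[d==0]=np.nan
    return im,d,P
E
python3 - <<'E'
from h import *
for n in("side","top"):
    im,d,P=cloud(n); cv2.imwrite(f"pics/{n}0.png",im); np.savez(f"{n}0.npz",im=im,P=P)
    print(n,optics.get_calibration(n))
print(manip.get_obs())
E
```

```text
side {'fx': 446.961140217171, 'fy': 446.961140217171, 'cx': 276.08326736517586, 'cy': 206.01609928103198, 'eye': array([0.31126222, 0.5602133 , 0.90071077]), 'attitude': array([ 0.04841709, -0.1038391 ,  0.92922837, -0.35129454])}
top {'fx': 388.8008666331076, 'fy': 388.8008666331076, 'cx': 279.3967784714323, 'cy': 213.93204145929303, 'eye': array([ 0.43002319, -0.13476571,  0.96830764]), 'attitude': array([-0.0233217 ,  0.70804231, -0.70541231,  0.02292715])}
{'time': 0.1, 'joint_pos': array([ 1.13949375e+00,  5.28408062e-01,  1.43376431e+00, -6.16293335e-06,
        1.18139606e+00, -1.78496716e-01]), 'qd': array([ 0.00166544, -0.00291911, -0.00346762,  0.00088338,  0.00051738,
        0.00032617]), 'effort': array([ 4.85938926e-05, -4.40983915e+01, -1.77150106e+01,  6.34604436e-02,
        5.34234673e-02, -3.69483405e-05]), 'eef_pos': array([0.15602555, 0.60455125, 0.22965119]), 'tool_rot': array([-2.93843631e-04,  1.26065369e-01,  9.92021445e-01, -9.43180316e-04]), 'contact_force': array([-0.22158566,  0.05017342, -0.26351923]), 'moment': array([0.02243847, 0.00757124, 0.0143127 ]), 'gripper_force': 0.0, 'opening': 1.0009074005587928}
```

View pics/side0.png

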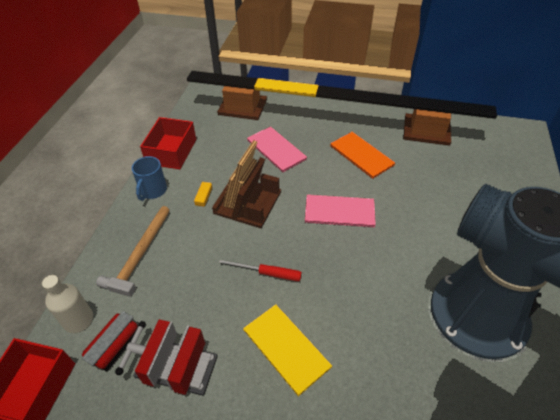

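View pics/top0.png

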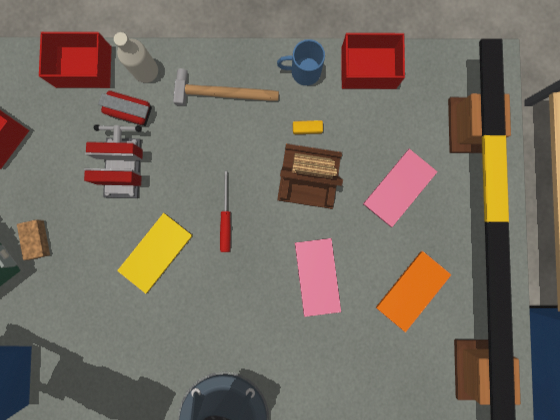

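The top view shows the rack at about (312,175) with the board stack at (315,163). The vice jaws are at (113,148) and (113,177), with the gap between them at about (113,163). The side view shows the stack edge-on at (243,175). Next I'll measure both from depth.

```bash
python3 - <<'E'
from h import *
for n,(u0,u1,v0,v1) in dict(side=(205,290,130,232),top=(265,355,135,215)).items():
    f=np.load(n+"0.npz"); im=f["im"][v0:v1,u0:u1]
    cv2.imwrite(f"pics/{n}c.png",cv2.resize(im,None,fx=6,fy=5.5,interpolation=cv2.INTER_CUBIC))
f=np.load("top0.npz");P=f["P"]
for v in range(140,212,3): print(v,[tuple(np.round(P[v,u]*1000).astype(int)) if np.isfinite(P[v,u,0]) else None for u in(298,312,328)])
print("vice")
for v in range(126,205,3): print(v,[tuple(np.round(P[v,u]*1000).astype(int))if np.isfinite(P[v,u,0]) else None for u in(95,113,130)])
E
```

```text
140 [(np.int64(681), np.int64(-180), np.int64(0)), (np.int64(681), np.int64(-216), np.int64(0)), (np.int64(681), np.int64(-256), np.int64(-1))]
143 [(np.int64(674), np.int64(-181), np.int64(-3)), (np.int64(674), np.int64(-216), np.int64(-2)), (np.int64(673), np.int64(-256), np.int64(2))]
146 [(np.int64(659), np.int64(-179), np.int64(29)), (np.int64(666), np.int64(-216), np.int64(-1)), (np.int64(666), np.int64(-256), np.int64(-2))]
149 [(np.int64(652), np.int64(-179), np.int64(26)), (np.int64(652), np.int64(-214), np.int64(27)), (np.int64(657), np.int64(-256), np.int64(4))]
152 [(np.int64(648), np.int64(-180), np.int64(11)), (np.int64(645), np.int64(-214), np.int64(22)), (np.int64(644), np.int64(-252), np.int64(29))]
155 [(np.int64(615), np.int64(-175), np.int64(124)), (np.int64(639), np.int64(-214), np.int64(17)), (np.int64(639), np.int64(-254), np.int64(18))]
158 [(np.int64(608), np.int64(-174), np.int64(126)), (np.int64(608), np.int64(-205), np.int64(127)), (np.int64(625), np.int64(-250), np.int64(50))]
161 [(np.int64(600), np.int64(-174), np.int64(135)), (np.int64(602), np.int64(-
[... 5567 characters left out ...]
np.int64(547), np.int64(328), np.int64(0)), (np.int64(545), np.int64(274), np.int64(20)), (np.int64(545), np.int64(233), np.int64(19))]
195 [(np.int64(539), np.int64(328), np.int64(-1)), (np.int64(538), np.int64(277), np.int64(13)), (np.int64(538), np.int64(234), np.int64(16))]
198 [(np.int64(532), np.int64(327), np.int64(1)), (np.int64(532), np.int64(282), np.int64(2)), (np.int64(532), np.int64(240), np.int64(1))]
201 [(np.int64(524), np.int64(327), np.int64(1)), (np.int64(524), np.int64(283), np.int64(-1)), (np.int64(525), np.int64(241), np.int64(-3))]
204 [(np.int64(517), np.int64(327), np.int64(0)), (np.int64(517), np.int64(281), np.int64(2)), (np.int64(517), np.int64(239), np.int64(1))]
```

View pics/sidec.png

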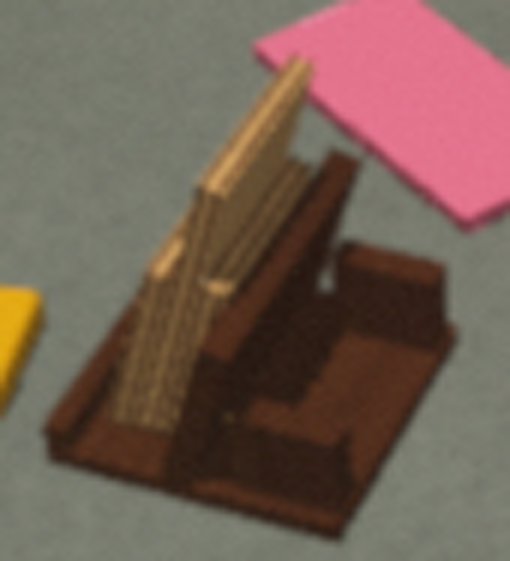

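View pics/topc.png

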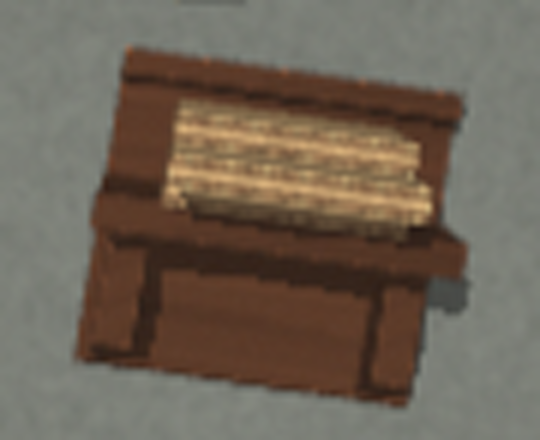

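The crops show the long board in the middle of the stack, with one short board in front (+x side) and the other next to the wall. The boards lean toward −x, to the robot side. Next I'll fit the board top and the vice.

```bash
python3 - <<'E'
from h import *
def rect(p): 
    (c,s,a)=cv2.minAreaRect((p[:,:2]*1000).astype(np.float32)); return np.round(c,1),np.round(s,1),round(a,1)
for n in("top","side"):
    f=np.load(n+"0.npz");P=f["P"];im=f["im"].astype(int)
    X,Y,Z=P[...,0],P[...,1],P[...,2]
    rk=(X>.5)&(X<.68)&(Y>-.27)&(Y<-.14)
    p=P[rk&(Z>.165)]; q=P[rk&(Z>.172)]
    red=(im[...,2]>90)&(im[...,1]<60)
    print(n,"top edge n",len(q),rect(q),q[:,2].max().round(4),np.percentile(q[:,2],80).round(4))
    for lo,hi in((.6,.66),(.55,.605)):
        j=P[(X>lo)&(X<hi)&(Y>.17)&(Y<.33)&(Z>.077)&(Z<.095)]
        if len(j)>20: print(" jaw",rect(j),np.median(j[:,2]).round(4), j.min(0).round(3),j.max(0).round(3))
    # floor
    fl=P[(X>.605)&(X<.62)&(Y>.21)&(Y<.29)&(Z<.03)&(Z>.01)]
    if len(fl):print(" floor",len(fl),np.median(fl,0).round(4), fl[:,1].min(),fl[:,1].max())
E
```

```text
top top edge n 289 (array([ 576. , -205.8]), array([90.4, 15.9]), 81.7) 0.1915 0.1888
 jaw (array([639.1, 259.1]), array([111.5,  31.1]), 88.4) 0.0852 [0.623 0.203 0.077] [0.656 0.315 0.09 ]
 jaw (array([577.4, 259.5]), array([110.9,  30.3]), 89.5) 0.0852 [0.562 0.204 0.077] [0.592 0.315 0.09 ]
 floor 182 [0.6133 0.2527 0.0203] 0.21700811140985188 0.28998623620330183
side top edge n 186 (array([ 570.9, -204.8]), array([91.2, 16.1]), 77.1) 0.1917 0.1879
 jaw (array([636.5, 258.1]), array([110.8,  31.4]), 88.8) 0.0843 [0.62  0.203 0.077] [0.653 0.314 0.089]
 jaw (array([575. , 259.8]), array([110.2,  31.8]), 88.1) 0.0842 [0.559 0.205 0.077] [0.592 0.315 0.089]
 floor 111 [0.6165 0.2557 0.0197] 0.21852452346706286 0.2898934911233927
```

Call:
{"name": "apply_moves", "arguments": {"xyz": [[0.06,-0.05,0.04],[0.06,-0.05,0.04],[0.06,-0.05,0.04],[0.06,-0.05,0.04],[0.06,-0.05,0.04]], "twist": [[0,0,-0.05],[0,0,-0.05],[0,0,-0.05],[0,0,-0.05],[0,0,-0.05]], "jaw": [1,1,1,1,1], "force": 25}}

```text
time: 0.52
eef_pos: [0.2994, 0.485, 0.3258]
tool_rot: [-0.0, 0.381, 0.925, -0.001]
contact_force: [-0.1, 0.9, -0.1]
opening: 1.001
gripper_force: 0.0
```

Call:
{"name": "apply_moves", "arguments": {"xyz": [[0.026,-0.069,0],[0.026,-0.069,0],[0.026,-0.069,0],[0.026,-0.069,0],[0.026,-0.069,0]], "twist": [[0,0,-0.045],[0,0,-0.045],[0,0,-0.045],[0,0,-0.045],[0,0,-0.045]], "jaw": [1,1,1,1,1]}}

```text
time: 0.93
eef_pos: [0.3637, 0.3121, 0.3252]
tool_rot: [-0.0, 0.586, 0.81, -0.0]
contact_force: [1.4, -0.9, 0.8]
opening: 1.002
gripper_force: 0.0
```

Call:
{"name": "apply_moves", "arguments": {"xyz": [[0.026,-0.069,0],[0.026,-0.069,0],[0.026,-0.069,0],[0.026,-0.069,0],[0.026,-0.069,0]], "twist": [[0,0,-0.045],[0,0,-0.045],[0,0,-0.045],[0,0,-0.045],[0,0,-0.045]], "jaw": [1,1,1,1,1]}}

```text
time: 1.35
eef_pos: [0.4286, 0.1397, 0.3253]
tool_rot: [-0.0, 0.759, 0.651, -0.0]
contact_force: [1.0, 0.6, 0.0]
opening: 0.998
gripper_force: 0.0
```

Call:
{"name": "apply_moves", "arguments": {"xyz": [[0.02,-0.069,0],[0.02,-0.069,0],[0.02,-0.069,0],[0.02,-0.069,0],[0.02,-0.069,0]], "twist": [[-0.004,-0.0247,0],[-0.004,-0.0247,0],[-0.004,-0.0247,0],[-0.004,-0.0247,0],[-0.004,-0.0247,0]], "jaw": [1,1,1,1,1]}}

```text
time: 1.77
eef_pos: [0.4786, -0.0327, 0.3255]
tool_rot: [0.101, 0.751, 0.647, 0.085]
contact_force: [0.1, 1.1, -0.4]
opening: 0.997
gripper_force: 0.0
```

Call:
{"name": "apply_moves", "arguments": {"xyz": [[0.02,-0.069,0],[0.02,-0.069,0],[0.02,-0.069,0],[0.02,-0.06,0],[0,0,0]], "twist": [[0,0,0],[0,0,0],[0,0,0],[0,0,0],[0,0,0]], "jaw": [1,1,1,1,1]}}

```text
time: 2.18
eef_pos: [0.5209, -0.1708, 0.3257]
tool_rot: [0.103, 0.752, 0.645, 0.084]
contact_force: [1.3, 0.4, 0.5]
opening: 1.001
gripper_force: 0.0
```

```bash
python3 - <<'E'
from h import *
o=manip.get_obs(); print(o["time"],o["eef_pos"],quat(o["tool_rot"]).as_matrix().round(3))
im,d,P=cloud("wrist"); cv2.imwrite("pics/w1.png",im)
X,Y,Z=P[...,0],P[...,1],P[...,2]
q=P[(X>.5)&(X<.65)&(Y>-.28)&(Y<-.13)&(Z>.178)&(Z<.2)]
print(len(q), cv2.minAreaRect((q[:,:2]*1000).astype(np.float32)), q.mean(0),np.percentile(q[:,2],[10,50,90]))
E
```

```text
2.1833 [ 0.52094203 -0.17076338  0.32571022] [[ 0.153  0.954  0.258]
 [ 0.988 -0.146 -0.046]
 [-0.007  0.262 -0.965]]
1229 ((574.6959838867188, -205.691162109375), (91.27461242675781, 12.929500579833984), 80.73186492919922) [ 0.57471376 -0.20322775  0.18790835] [0.18629993 0.18812764 0.18959111]
```

View pics/w1.png

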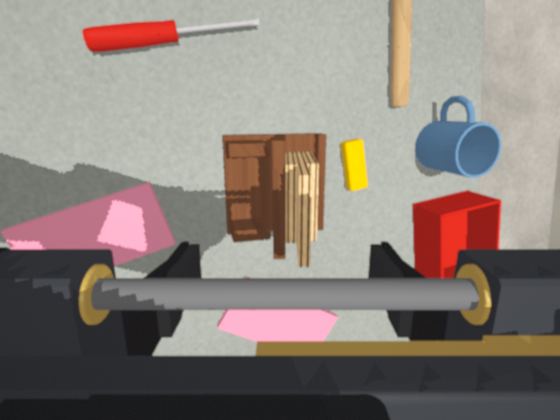

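The wrist view shows the board stack at (300,210), with the long board's top edge standing nearest to the camera. The position agrees with the earlier measurement, so I'll go in.

Call:
{"name": "apply_moves", "arguments": {"xyz": [[0.0164,-0.0129,-0.036],[0.0164,-0.0129,-0.036],[0.0164,-0.0129,-0.036],[0.0164,-0.0129,-0.036],[0.0164,-0.0129,-0.036]], "twist": [[0,0,0],[0,0,0],[0,0,0],[0,0,0],[0,0,0]], "jaw": [1,1,1,1,1]}}

```text
time: 2.65
eef_pos: [0.5593, -0.1953, 0.2344]
tool_rot: [0.099, 0.751, 0.648, 0.084]
contact_force: [-1.0, 0.2, 0.6]
opening: 1.001
gripper_force: 0.0
```

Call:
{"name": "apply_moves", "arguments": {"xyz": [[0.0094,-0.0017,-0.035],[0.0094,-0.0017,-0.035],[0.0094,-0.0017,-0.035],[0.0094,-0.0017,-0.035],[0.0094,-0.0017,-0.035]], "twist": [[0,0,0],[0,0,0],[0,0,0],[0,0,0],[0,0,0]], "jaw": [1,1,1,1,1]}}

```text
time: 3.07
eef_pos: [0.5827, -0.1992, 0.147]
tool_rot: [0.099, 0.751, 0.648, 0.084]
contact_force: [-0.6, -0.4, -0.7]
opening: 1.002
gripper_force: 0.0
```

Call:
{"name": "apply_moves", "arguments": {"xyz": [[0,0,0],[0,0,0],[0,0,0],[0,0,0],[0,0,0]], "twist": [[0,0,0],[0,0,0],[0,0,0],[0,0,0],[0,0,0]], "jaw": [-0.3,-0.3,-0.3,-0.3,-0.3]}}

```text
time: 3.48
eef_pos: [0.5836, -0.2011, 0.1494]
tool_rot: [0.101, 0.751, 0.647, 0.084]
contact_force: [0.1, 0.4, -0.7]
opening: 0.707
gripper_force: 0.0
```

Call:
{"name": "apply_moves", "arguments": {"xyz": [[0.0034,-0.0126,-0.002],[0,0,0],[0,0,0],[0,0,0],[0,0,0]], "twist": [[0,0,0],[0,0,0],[0,0,0],[0,0,0],[0,0,0]], "jaw": [-0.6,-0.6,-0.6,-0.6,-0.6]}}

```text
time: 3.9
eef_pos: [0.5848, -0.2075, 0.147]
tool_rot: [0.1, 0.751, 0.647, 0.084]
contact_force: [0.1, -0.2, -0.1]
opening: 0.33
gripper_force: 0.0
```

Call:
{"name": "apply_moves", "arguments": {"xyz": [[0,0,0],[0,0,0],[0,0,0],[0,0,0],[0,0,0]], "twist": [[0,0,0],[0,0,0],[0,0,0],[0,0,0],[0,0,0]], "jaw": [-1,-1,-1,-1,-1]}}

```text
time: 4.32
eef_pos: [0.5849, -0.2073, 0.147]
tool_rot: [0.1, 0.751, 0.647, 0.084]
contact_force: [-0.6, -0.8, 0.7]
opening: 0.138
gripper_force: 25.0
```

Call:
{"name": "apply_moves", "arguments": {"xyz": [[0,0,0],[0,0,0],[0,0,0],[0,0,0],[0,0,0]], "twist": [[0,0,0],[0,0,0],[0,0,0],[0,0,0],[0,0,0]], "jaw": [-1,-1,-1,-1,-1]}}

```text
time: 4.73
eef_pos: [0.5849, -0.2073, 0.147]
tool_rot: [0.1, 0.751, 0.647, 0.084]
contact_force: [-0.4, 0.2, 0.4]
opening: 0.138
gripper_force: 25.0
```

Call:
{"name": "apply_moves", "arguments": {"xyz": [[-0.0041,0.0007,0.0154],[-0.0041,0.0007,0.0154],[-0.0041,0.0007,0.0154],[-0.0041,0.0007,0.0154],[-0.0041,0.0007,0.0154]], "twist": [[0,0,0],[0,0,0],[0,0,0],[0,0,0],[0,0,0]], "jaw": [-1,-1,-1,-1,-1]}}

```text
time: 5.15
eef_pos: [0.5742, -0.2055, 0.1865]
tool_rot: [0.1, 0.751, 0.647, 0.084]
contact_force: [0.7, 0.2, -0.1]
opening: 0.135
gripper_force: 25.0
```

```bash
python3 - <<'E'
from h import *
im,d,P=cloud("side"); cv2.imwrite("pics/s2.png",cv2.resize(im[100:250,170:380],None,fx=3,fy=3))
E
```

```text
(no output)
```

View pics/s2.png

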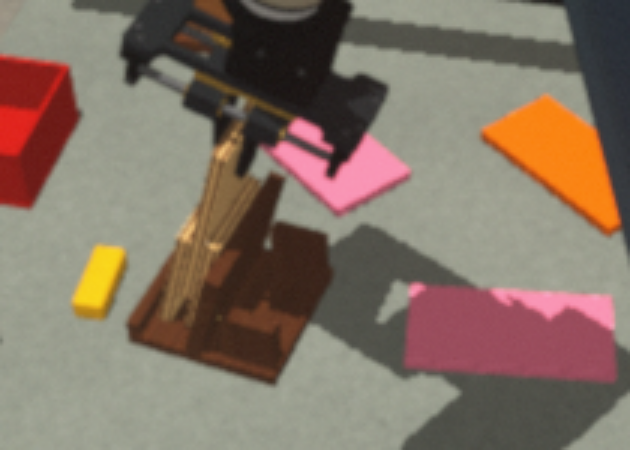

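The crop shows the long board rising between the two short boards, which have stayed down at (190,260). I'll keep drawing.

Call:
{"name": "apply_moves", "arguments": {"xyz": [[-0.0041,0.0007,0.0154],[-0.0041,0.0007,0.0154],[-0.0041,0.0007,0.0154],[-0.0041,0.0007,0.0154],[-0.0041,0.0007,0.0154]], "twist": [[0,0,0],[0,0,0],[0,0,0],[0,0,0],[0,0,0]], "jaw": [-1,-1,-1,-1,-1]}}

```text
time: 5.62
eef_pos: [0.5641, -0.2038, 0.2248]
tool_rot: [0.1, 0.751, 0.647, 0.084]
contact_force: [0.3, -0.3, -2.0]
opening: 0.138
gripper_force: 25.0
```

Call:
{"name": "apply_moves", "arguments": {"xyz": [[-0.0041,0.0007,0.0154],[-0.0041,0.0007,0.0154],[-0.0041,0.0007,0.0154],[-0.0041,0.0007,0.0154],[-0.0041,0.0007,0.0154]], "twist": [[0,0,0],[0,0,0],[0,0,0],[0,0,0],[0,0,0]], "jaw": [-1,-1,-1,-1,-1]}}

```text
time: 6.03
eef_pos: [0.554, -0.2021, 0.2633]
tool_rot: [0.1, 0.751, 0.647, 0.084]
contact_force: [0.0, 0.0, -1.8]
opening: 0.14
gripper_force: 25.0
```

Call:
{"name": "apply_moves", "arguments": {"xyz": [[-0.0041,0.0007,0.0154],[-0.0052,0.0009,0.0193],[-0.0052,0.0009,0.0193],[-0.0052,0.0009,0.0193],[-0.0052,0.0009,0.0193]], "twist": [[0,0,0],[0,0,0],[0,0,0],[0,0,0],[0,0,0]], "jaw": [-1,-1,-1,-1,-1]}}

```text
time: 6.45
eef_pos: [0.5415, -0.2, 0.3099]
tool_rot: [0.1, 0.751, 0.647, 0.084]
contact_force: [0.6, -0.1, -0.4]
opening: 0.137
gripper_force: 25.0
```

```bash
python3 - <<'E'
from h import *
o=manip.get_obs(); print(o["eef_pos"],quat(o["tool_rot"]).as_matrix().round(3))
im,d,P=cloud("side"); cv2.imwrite("pics/s3.png",cv2.resize(im[50:250,130:400],None,fx=2.5,fy=2.5))
E
```

```text
[ 0.54148518 -0.19995467  0.30990776] [[ 0.148  0.955  0.256]
 [ 0.989 -0.142 -0.042]
 [-0.003  0.259 -0.966]]
```

View pics/s3.png

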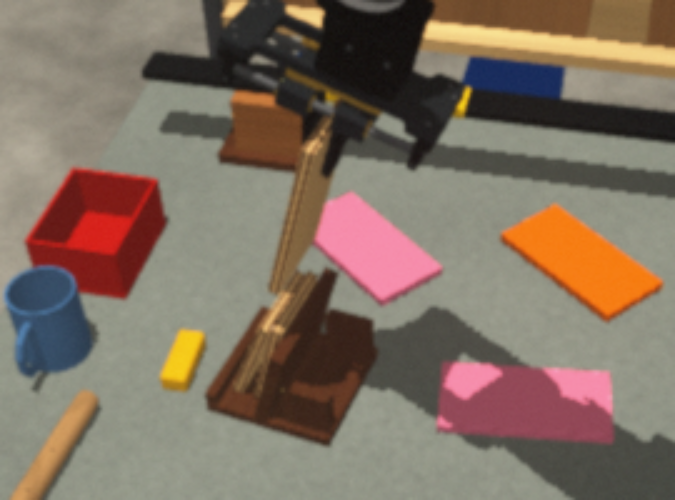

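The long board is clear of the stack (foot at (280,290)), and both short boards lean in place at (265,340). Now I'll carry it to the vice.

Call:
{"name": "apply_moves", "arguments": {"xyz": [[-0.005,0.001,0.02],[0,0.02,0.01],[0.008,0.04,0],[0.009,0.06,0],[0.009,0.06,0]], "twist": [[0,0,0],[0,0,0],[0,0,0],[0,0,0],[0,0,0]], "jaw": [-1,-1,-1,-1,-1]}}

```text
time: 6.92
eef_pos: [0.5521, -0.1085, 0.324]
tool_rot: [0.1, 0.752, 0.646, 0.084]
contact_force: [0.9, 0.5, -1.7]
opening: 0.136
gripper_force: 25.0
```

Call:
{"name": "apply_moves", "arguments": {"xyz": [[0.01,0.06,0],[0.01,0.06,0],[0.01,0.06,0],[0.01,0.06,0],[0.01,0.06,0]], "twist": [[0.0037,0.025,0],[0.0037,0.025,0],[0.0037,0.025,0],[0.0037,0.025,0],[0.0037,0.025,0]], "jaw": [-1,-1,-1,-1,-1]}}

```text
time: 7.33
eef_pos: [0.577, 0.0429, 0.3243]
tool_rot: [-0.001, 0.757, 0.653, -0.003]
contact_force: [0.4, 0.9, -2.2]
opening: 0.141
gripper_force: 25.0
```

Call:
{"name": "apply_moves", "arguments": {"xyz": [[0.01,0.06,0],[0.01,0.06,0],[0.01,0.06,0],[0.01,0.06,0],[0.01,0.06,0]], "twist": [[0,0,0.012],[0,0,0.012],[0,0,0.012],[0,0,0.012],[0,0,0.012]], "jaw": [-1,-1,-1,-1,-1]}}

```text
time: 7.75
eef_pos: [0.6018, 0.1928, 0.3238]
tool_rot: [0.0, 0.714, 0.7, -0.002]
contact_force: [1.1, -0.7, -1.3]
opening: 0.142
gripper_force: 25.0
```

Call:
{"name": "apply_moves", "arguments": {"xyz": [[0.005,0.05,0],[0.005,0.04,0],[0,0.02,0],[0,0,0],[0,0,0]], "twist": [[0,0,0],[0,0,0],[0,0,0],[0,0,0],[0,0,0]], "jaw": [-1,-1,-1,-1,-1]}}

```text
time: 8.17
eef_pos: [0.6067, 0.2455, 0.3236]
tool_rot: [0.0, 0.714, 0.7, -0.003]
contact_force: [-0.1, -1.2, -1.8]
opening: 0.137
gripper_force: 25.0
```

```bash
python3 - <<'E'
from h import *
o=manip.get_obs(); print(o["time"],o["eef_pos"],quat(o["tool_rot"]).as_matrix().round(3))
im,d,P=cloud("side"); cv2.imwrite("pics/s4.png",im); np.savez("s4.npz",im=im,P=P)
E
```

```text
8.1667 [0.60670166 0.24550114 0.32356107] [[ 0.021  1.    -0.003]
 [ 1.    -0.021 -0.005]
 [-0.005 -0.003 -1.   ]]
```

View pics/s4.png

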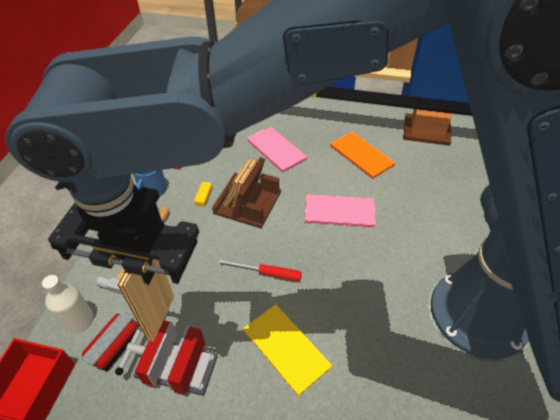

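The side view shows the board upright above the vice, foot at about (150,335) and jaws at (155,355) and (187,360). I'll measure its offset and tilt.

```bash
python3 - <<'E'
from h import *
f=np.load("s4.npz");P=f["P"];im=f["im"].astype(int);X,Y,Z=P[...,0],P[...,1],P[...,2]
m=(X>.57)&(X<.64)&(Y>.17)&(Y<.32)&(Z>.15)&(Z<.3)&(im[...,2]>im[...,0]+25)
p=P[m]; print(len(p),p.min(0),p.max(0))
for z in np.arange(.18,.3,.02):
    s=p[abs(p[:,2]-z)<.01]; e=s[s[:,1]>s[:,1].max()-.008]; g=s[s[:,1]<s[:,1].max()-.012]
    print(z.round(2),"x %.4f %.4f y %.4f %.4f"%(*np.percentile(s[:,0],[3,97]),*np.percentile(s[:,1],[2,98])), "face x med",np.median(g[:,0]).round(4) if len(g) else None)
# horizontal face yaw
g=p[(p[:,1]<.28)]; A=np.c_[g[:,1],g[:,2],np.ones(len(g))]; print("x=a y+b z+c",np.linalg.lstsq(A,g[:,0],rcond=None)[0],len(g))
o=manip.get_obs();print(o["eef_pos"])
E
```

```text
1607 [0.59690178 0.2000272  0.18380976] [0.6121463  0.29090283 0.29992554]
0.18 x 0.5979 0.6082 y 0.2035 0.2896 face x med 0.5992
0.2 x 0.5977 0.6075 y 0.2027 0.2900 face x med 0.5989
0.22 x 0.5977 0.6082 y 0.2025 0.2899 face x med 0.599
0.24 x 0.5978 0.6082 y 0.2033 0.2900 face x med 0.599
0.26 x 0.5980 0.6086 y 0.2035 0.2899 face x med 0.5991
0.28 x 0.5983 0.6087 y 0.2132 0.2903 face x med 0.5993
x=a y+b z+c [0.02221402 0.00361593 0.5928485 ] 1241
[0.60686466 0.24473715 0.32364854]
```

The board is vertical, about 1 mm off in x and 12.5 mm off in y, with the foot roughly 164 mm above the vice floor. I'll correct that and lower it.

Call:
{"name": "apply_moves", "arguments": {"xyz": [[0.002,0.025,0],[0,0,-0.02],[0,0,-0.04],[0,0,-0.04],[0,0,-0.02]], "twist": [[0,0,0],[0,0,0],[0,0,0],[0,0,0],[0,0,0]], "jaw": [-1,-1,-1,-1,-1]}}

```text
time: 8.63
eef_pos: [0.6068, 0.257, 0.2606]
tool_rot: [-0.001, 0.715, 0.699, -0.004]
contact_force: [-0.8, 0.0, -1.3]
opening: 0.135
gripper_force: 25.0
```

Call:
{"name": "apply_moves", "arguments": {"xyz": [[0,0,-0.03],[0,0,-0.03],[0,0,-0.03],[0,0,-0.03],[0,0,-0.02]], "twist": [[0,0,0],[0,0,0],[0,0,0],[0,0,0],[0,0,0]], "jaw": [-1,-1,-1,-1,-1]}}

```text
time: 9.05
eef_pos: [0.6076, 0.2574, 0.192]
tool_rot: [-0.0, 0.715, 0.699, -0.003]
contact_force: [0.0, -0.5, -1.1]
opening: 0.133
gripper_force: 25.0
```

Call:
{"name": "apply_moves", "arguments": {"xyz": [[0,0,-0.02],[0,0,-0.02],[0,0,-0.01],[0,0,0],[0,0,0]], "twist": [[0,0,0],[0,0,0],[0,0,0],[0,0,0],[0,0,0]], "jaw": [-1,-1,-1,-1,-1]}}

```text
time: 9.47
eef_pos: [0.6084, 0.258, 0.1688]
tool_rot: [0.0, 0.715, 0.699, -0.002]
contact_force: [0.4, 0.4, -2.3]
opening: 0.139
gripper_force: 25.0
```

Next come 2 mm steps until contact.

Call:
{"name": "apply_moves", "arguments": {"xyz": [[0,0,-0.004],[0,0,-0.004],[0,0,-0.004],[0,0,0],[0,0,0]], "twist": [[0,0,0],[0,0,0],[0,0,0],[0,0,0],[0,0,0]], "jaw": [-1,-1,-1,-1,-1]}}

```text
time: 9.88
eef_pos: [0.6082, 0.258, 0.1629]
tool_rot: [0.0, 0.715, 0.699, -0.002]
contact_force: [-0.5, -0.6, -1.1]
opening: 0.136
gripper_force: 25.0
```

Call:
{"name": "apply_moves", "arguments": {"xyz": [[0,0,-0.003],[0,0,-0.002],[0,0,0],[0,0,0],[0,0,0]], "twist": [[0,0,0],[0,0,0],[0,0,0],[0,0,0],[0,0,0]], "jaw": [-1,-1,-1,-1,-1]}}

```text
time: 10.3
eef_pos: [0.6083, 0.258, 0.1603]
tool_rot: [0.0, 0.715, 0.699, -0.002]
contact_force: [-0.4, 0.3, -1.2]
opening: 0.131
gripper_force: 25.0
```

Call:
{"name": "apply_moves", "arguments": {"xyz": [[0,0,-0.002],[0,0,0],[0,0,0],[0,0,0],[0,0,0]], "twist": [[0,0,0],[0,0,0],[0,0,0],[0,0,0],[0,0,0]], "jaw": [-1,-1,-1,-1,-1]}}

```text
time: 10.72
eef_pos: [0.6082, 0.258, 0.1593]
tool_rot: [0.0, 0.715, 0.699, -0.002]
contact_force: [0.1, -0.1, -1.0]
opening: 0.136
gripper_force: 25.0
```

Call:
{"name": "apply_moves", "arguments": {"xyz": [[0,0,-0.002],[0,0,0],[0,0,0],[0,0,0],[0,0,0]], "twist": [[0,0,0],[0,0,0],[0,0,0],[0,0,0],[0,0,0]], "jaw": [-1,-1,-1,-1,-1]}}

```text
time: 11.13
eef_pos: [0.6082, 0.258, 0.1583]
tool_rot: [0.0, 0.715, 0.699, -0.002]
contact_force: [0.2, 0.8, -1.5]
opening: 0.135
gripper_force: 25.0
```

Call:
{"name": "apply_moves", "arguments": {"xyz": [[0,0,-0.002],[0,0,0],[0,0,0],[0,0,0],[0,0,0]], "twist": [[0,0,0],[0,0,0],[0,0,0],[0,0,0],[0,0,0]], "jaw": [-1,-1,-1,-1,-1]}}

```text
time: 11.55
eef_pos: [0.6083, 0.258, 0.1582]
tool_rot: [0.0, 0.715, 0.699, -0.002]
contact_force: [-1.9, -1.0, 5.4]
opening: 0.137
gripper_force: 25.0
```

Call:
{"name": "apply_moves", "arguments": {"xyz": [[0,0,-0.002],[0,0,0],[0,0,0],[0,0,0],[0,0,0]], "twist": [[0,0,0],[0,0,0],[0,0,0],[0,0,0],[0,0,0]], "jaw": [-1,-1,-1,-1,-1]}}

```text
time: 11.97
eef_pos: [0.6083, 0.258, 0.1582]
tool_rot: [0.001, 0.715, 0.699, -0.002]
contact_force: [-3.2, -2.2, 10.3]
opening: 0.139
gripper_force: 25.0
```

The foot is on the floor. I'll relieve the force, then open slowly.

Call:
{"name": "apply_moves", "arguments": {"xyz": [[0,0,0.003],[0,0,0],[0,0,0],[0,0,0],[0,0,0]], "twist": [[0,0,0],[0,0,0],[0,0,0],[0,0,0],[0,0,0]], "jaw": [-1,-1,-1,-1,-1], "force": 5}}

```text
time: 12.38
eef_pos: [0.6086, 0.2581, 0.1581]
tool_rot: [0.001, 0.715, 0.699, -0.002]
contact_force: [-1.5, 0.1, 4.0]
opening: 0.136
gripper_force: 5.0
```

Call:
{"name": "apply_moves", "arguments": {"xyz": [[0,0,0],[0,0,0],[0,0,0],[0,0,0],[0,0,0]], "twist": [[0,0,0],[0,0,0],[0,0,0],[0,0,0],[0,0,0]], "jaw": [-0.72,-0.7,-0.68,-0.66,-0.64]}}

```text
time: 12.8
eef_pos: [0.6079, 0.258, 0.1571]
tool_rot: [-0.0, 0.715, 0.699, -0.003]
contact_force: [0.0, -0.4, 0.3]
opening: 0.172
gripper_force: 0.0
```

Call:
{"name": "apply_moves", "arguments": {"xyz": [[0,0,0],[0,0,0],[0,0,0],[0,0,0],[0,0,0]], "twist": [[0,0,0],[0,0,0],[0,0,0],[0,0,0],[0,0,0]], "jaw": [-0.6,-0.5,-0.4,-0.3,-0.2]}}

```text
time: 13.22
eef_pos: [0.6083, 0.258, 0.1578]
tool_rot: [0.0, 0.715, 0.699, -0.002]
contact_force: [-0.1, -0.1, 0.2]
opening: 0.35
gripper_force: 0.0
```

Call:
{"name": "apply_moves", "arguments": {"xyz": [[0,0,0],[0,0,0],[0,0,0],[0,0,0],[0,0,0]], "twist": [[0,0,0],[0,0,0],[0,0,0],[0,0,0],[0,0,0]], "jaw": [0,0.2,0.6,1,1]}}

```text
time: 13.63
eef_pos: [0.6082, 0.258, 0.1578]
tool_rot: [0.0, 0.715, 0.699, -0.002]
contact_force: [-0.1, 1.0, -0.2]
opening: 0.691
gripper_force: 0.0
```

```bash
python3 - <<'E'
from h import *
im,d,P=cloud("side"); cv2.imwrite("pics/s5.png",cv2.resize(im[200:420,40:280],None,fx=2.5,fy=2.5))
E
```

```text
(no output)
```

View pics/s5.png

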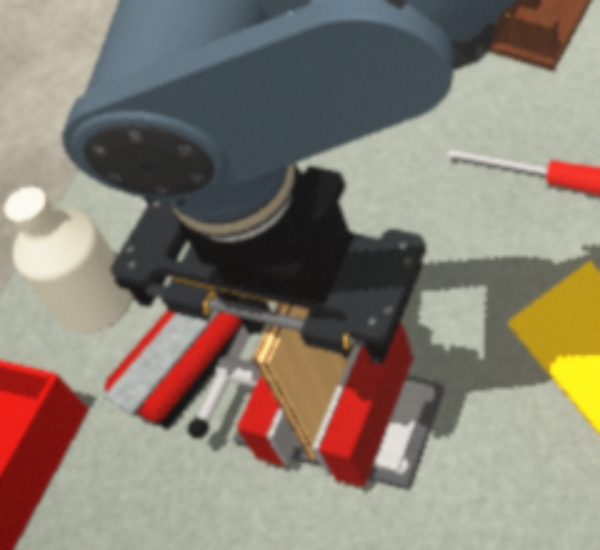

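The view shows the board standing in the vice between the open fingers, perhaps leaning slightly toward the +x jaw. I'll measure that before retreating.

Call:
{"name": "apply_moves", "arguments": {"xyz": [[0,0,0],[0,0,0],[0,0,0],[0,0,0],[0,0,0]], "twist": [[0,0,0],[0,0,0],[0,0,0],[0,0,0],[0,0,0]], "jaw": [1,1,1,1,1]}}

```text
time: 14.1
eef_pos: [0.6082, 0.258, 0.1578]
tool_rot: [0.0, 0.715, 0.699, -0.002]
contact_force: [0.5, 0.1, 0.6]
opening: 0.99
gripper_force: 0.0
```

```bash
cat > m.py <<'E'
from h import *
im,d,P=cloud("side");im=im.astype(int);X,Y,Z=P[...,0],P[...,1],P[...,2]
m=(X>.57)&(X<.66)&(Y>.17)&(Y<.34)&(Z>.092)&(Z<.22)&(im[...,2]>im[...,0]+25)&(im[...,1]>im[...,0]+12)
p=P[m]
for z in np.arange(.1,.21,.02):
    s=p[abs(p[:,2]-z)<.01]
    if len(s)>5: print(z.round(2),len(s),"x %.4f %.4f y %.4f %.4f"%(*np.percentile(s[:,0],[3,97]),*np.percentile(s[:,1],[2,98])))
g=p[p[:,1]<np.percentile(p[:,1],98)-.015]; A=np.c_[g[:,1],g[:,2],np.ones(len(g))]; print("x=a y+b z+c",np.linalg.lstsq(A,g[:,0],rcond=None)[0],len(g))
E
python3 m.py
```

```text
0.1 123 x 0.6003 0.6107 y 0.2479 0.3028
0.12 132 x 0.6004 0.6102 y 0.2535 0.3026
0.14 146 x 0.6005 0.6101 y 0.2386 0.3028
0.16 149 x 0.6002 0.6117 y 0.2449 0.3028
0.18 132 x 0.6004 0.6111 y 0.2525 0.3028
0.2 185 x 0.6010 0.6125 y 0.2603 0.3025
x=a y+b z+c [0.01499118 0.03410356 0.59297316] 491
```

The board stands upright and free (x face constant at 0.600). I'll retreat straight up.

Call:
{"name": "apply_moves", "arguments": {"xyz": [[0,0,0.02],[0,0,0.04],[0,0,0.05],[0,0,0.05],[0,0,0.05]], "twist": [[0,0,0],[0,0,0],[0,0,0],[0,0,0],[0,0,0]], "jaw": [1,1,1,1,1]}}

```text
time: 14.57
eef_pos: [0.6082, 0.258, 0.2646]
tool_rot: [0.0, 0.715, 0.699, -0.002]
contact_force: [1.2, 0.8, 0.6]
opening: 1.001
gripper_force: 0.0
```

Call:
{"name": "apply_moves", "arguments": {"xyz": [[0,0,0.03],[0,0,0],[0,0,0],[0,0,0],[0,0,0]], "twist": [[0,0,0],[0,0,0],[0,0,0],[0,0,0],[0,0,0]], "jaw": [1,1,1,1,1]}}

```text
time: 14.98
eef_pos: [0.6072, 0.2577, 0.276]
tool_rot: [-0.001, 0.715, 0.699, -0.004]
contact_force: [0.1, -0.6, -0.5]
opening: 0.999
gripper_force: 0.0
```

```bash
python3 m.py; python3 - <<'E'
from h import *
im,d,P=cloud("side"); X,Y,Z=P[...,0],P[...,1],P[...,2]
q=P[(X>.54)&(X<.64)&(Y>-.27)&(Y<-.14)&(Z>.115)]
print("rack",len(q),q.min(0).round(3),q.max(0).round(3))
print(manip.get_obs()["time"]); print(ticket.hand_in())
E
```

```text
0.1 179 x 0.5997 0.6096 y 0.2163 0.3026
0.12 208 x 0.5997 0.6086 y 0.2150 0.3027
0.14 222 x 0.5997 0.6100 y 0.2150 0.3026
0.16 227 x 0.5998 0.6104 y 0.2192 0.3024
0.18 231 x 0.5998 0.6094 y 0.2243 0.3028
0.2 381 x 0.6003 0.6124 y 0.2286 0.3021
x=a y+b z+c [0.02686129 0.04067413 0.58887131] 1067
rack 283 [ 0.564 -0.252  0.115] [ 0.604 -0.156  0.129]
15.0833
the job is handed in; nothing more can be done
None
```

I handed the job in at about 15 s: in the last measurement, the long board stood upright and released on the vice floor, within about 2 mm of centre, and both short boards were still leaning in the rack. The hand-in did not report whether it passed.

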